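# Clamp a moulded test bar in the specimen notcher

## Robot

A 7-joint arm with a two-finger parallel gripper is mounted at the origin on the work surface. World frame = base frame: x ahead of the robot, y to its left, z up, the work surface at z = 0. Lengths are in m, angles in rad, forces in N, time in s.
With the tool pointing down it reaches from about 0.425 to 0.875 m from the base axis. Payload 4.7 kg.
Tool frame: the origin (TCP) lies on the centre line of the jaws, within the pads' length; the fingertips stand ahead of it and the grasp point (between the pads) lies 2 mm behind it (nose_length is the z of the fingertips in the tool frame, in m); z points along the fingers, y is the line along which they close (so a half turn about z gives the same grasp; the last joint's range is limited). The gripper opens to 87 mm and grips with 3 to 60 N. Pads are 19 mm wide; open, the fingers measure 117 mm over their backs; the gripper's body (75 mm by 190 mm) begins 51 mm behind the grasp point.
Start: joints at [-1.125, 0.321, -0.07, 1.45, 0.023, 1.371, -0.057], TCP at [0.272, 0.59, 0.24] pointing down, gripper open.
Joint ranges: [-2.86, 2.86], [-0.3, 2.09], [-1.38, 1.24], [0.06, 2.45], [-1.56, 4.7], [0.09, 2.05], [-2.69, 2.69]. Speed limits (rad/s): [2.57, 2.57, 3.14, 3.14, 3.14, 3.14, 3.14].

## Interface

Orientations are given as a rotation vector (axis times angle).
In Python, from bench import * gives the robot as it stands.
- The arm moves only by the tool send_rows, never from a script. Its arguments are lists of equal length, an entry for each row: "xyz": the shift along the tool's x, y, z in mm, a list of three; "dr": the turn, a rotation vector about the tool's x, y, z in rad, a list of three. A call has exactly 10 rows; each row is the pose to reach, as a shift and turn from the pose commanded when the call began, along the tool's axes at that moment; what a row does not reach only later rows make up. A row lasts 1/12 s, in which the tool goes at most 41.7 mm and 7.16 degrees, less where a joint would pass 70% of its speed; a pose out of reach is approached as far as the arm can. A call with a gripper value outside its range is refused whole. "jaw" is the finger opening in mm, from 0 to 87, set as the call begins (left out, the last holds). The fingers move at their own pace and stop on an object; "grip_force" is the grip in N (left out, the last holds). Time passes only in rows, so rows that repeat a pose let the fingers close, or fill a call up. It gives the time, the measured TCP pose, the force, the opening and the grip force at its end, in the units of the state.
- get_state(): the state, without advancing time (a new reading comes with each control period).
- get_image(name): name is "scene" or "top" or "wrist"; returns the picture (420x560x3 uint8, red, green, blue); there is no depth.
- calibration(name): a dict with "vfov" (degrees; the focal length in pixels is half the picture's height over the tangent of half this angle, whatever the lens; pixels are square), "cx", "cy" (the principal point, pixels), "rvec" (rotation vector, rad) and "tvec" (3), from world to camera coordinates, as OpenCV has them; the wrist camera has in their place "hand_eye" (4x4, takes a point from camera to tool coordinates, whose origin is the TCP and whose axes are the flange's). Camera axes: x right, y down, z forward; pixel columns grow to the right and rows downward; lengths in m; the calibration is good to about 2 mm. A picture is of the moment at which its call begins: read the wrist's pose just before it. calibration takes no time and is no camera call.
- close_job(): hands the job in; it is judged then, once.
The state is a dict: "time": time; "joint_positions": joint angles; "qd": joint speeds; "joint_torque": joint torques, N m; "position": TCP position; "tool_rot": TCP orientation; "ft_force": force on the tool from outside, world axes, zero at the start; "torque": the same for the moment, N m; "grip_width": opening from 0.0 (shut) to 1.0 (fully open); "grip_force": force on a finger pad.
Only numpy, scipy, OpenCV 4.12 (cv2) and the standard library are available. Lean on these libraries where they do the work, as an engineer would, in place of code of your own. Each camera call takes 0.05 s, during which the arm holds its last target. There are 200 camera calls.

## Task

A moulded test bar is lying loose on the bed of the specimen notcher. Gently push it along its guides until it is fully home against the end stop, then wind the clamp's crank clockwise until the pad meets the bar and snug it by feel, firmly enough to hold the bar but without crushing it. Let go of the crank and leave the other things on the bench where they are.

Things in the scene. Friction and masses are not known exactly. Their poses are not given: they have to be found in the camera images.
- notcher: the specimen notcher, a grey machine on the bench, base 165 x 295 x 18 mm with a steel bed and a C-frame screw clamp. Origin: on the bench (z = 0), below the screw's axis; +x away from the robot, +y along the bed to the loading end. The C-frame's column: x = -84 to -48, y = -22 to 22 mm; its arm and nut boss reach 121 mm up. A blade slide, 55 mm high, is at x = 52 to 152, y = 30 to 70 mm
- end_stop (a point): middle of the end stop's face, at x = 0, y = -30, z = 40 mm in the notcher's frame; the face looks to +y; the block is 34 mm wide and 20 mm high. The bed's flat top, 48 mm wide and 30 mm above the bench, runs from the stop to y = +210 mm; two guide rails 8 mm high, 18 mm apart, stand on it from y = -30 to y = +85 mm, so the loading end is open
- bar: the test bar to be clamped: plain white moulded plastic, 160 mm long and 15 x 15 mm, about 40 g, lying on the bed between the guides, 25 to 60 mm short of the end stop. Origin: centre of its underside; its length runs along its y, and -y points to the end stop. Two more such bars lie in the steel tray and are not wanted
- bar_nose (a point): middle of the bar's end face on the stop side, 7.5 mm above its underside; home, it is at y = -30 mm in the notcher's frame
- bar_tail (a point): middle of the bar's other end face, at the open loading end, 37.5 mm above the bench: push here, towards the notcher's -y
- spindle: the clamp's screw spindle, which goes straight down when wound, and the steel swivel pad at its foot (a disc of 25 mm diameter, not turning). Origin: on the screw's axis, at the underside of the spindle's nose. Pads differ: the pad's face is 8 to 11 mm below this point. It must come down 8 to 18 mm to meet the bar's top, 45 mm above the bench. The bar is crushed at 190 N of clamping
- handle (a point): centre of the top of the crank's handle, an upright black grip 20 mm in diameter and 40 mm tall, spinning freely on its pin 45 mm from the screw's axis on a steel arm; the arm's other end reaches 45 mm. Wound clockwise, seen from above, it goes down 10 mm a turn and stays where left. Running free it takes 6 to 8 N along its circle; snugged, 4 N more (3 to 5); at 6.5 N more the bar is crushed
- spare1: bystander: a spare bar in the steel tray
- spare2: bystander: another spare bar in the steel tray
- caliper: bystander: a digital caliper, 230 mm long, lying flat on the bench on the robot's side of the notcher
- brush: bystander: a small brush, 170 mm long, lying on the bench beyond the notcher
- jar1: bystander: a closed sample jar, 64 mm in diameter and 85 mm tall, beyond the notcher
- jar2: bystander: another closed sample jar of that size beyond the notcher
- sieve: bystander: a small test sieve, an open steel ring 100 mm in diameter and 34 mm tall
- hexkey: bystander: a hex key, 80 mm long, lying on the notcher's base plate beside the bed, on the robot's side
There are look-alikes about, which are no part of the job. Leave any green or purple look-alike of the bar alone.

How it is judged:
On the way, in this order (a step that is already met when the one before it is completed fails the run):
1. the bar is pushed home against the end stop (within 2 mm) before the pad touches it (y of bar_nose in the frame of notcher below -0.028 m and contact force between spindle and bar below 1 N), for 0.2 s.
2. the pad is wound down until it presses on the bar (contact force between spindle and bar above 20 N), for 0.2 s.
At the end, for the whole second after the job is handed in: the bar lies flat on the bed with its nose within 2.5 mm of the end stop, the pad presses on it with 60 to 150 N, and pad and bar are at rest (y of bar_nose in the frame of notcher below -0.0275 m and z of bar in the frame of notcher below 0.032 m and contact force between spindle and bar between 60 and 150 N and linear speed of each of bar, spindle below 0.01 m/s); the robot touches nothing.
It fails at once if the clamp is overtightened: the pad presses on the bar with more than 190 N (contact force between spindle and bar above 190 N).
It fails at once if the bar is not pushed gently: the fingers press on it with more than 40 N (contact force between the fingers and bar above 40 N).
It fails at once if a spare bar, the caliper, the brush, a jar, the sieve or the hex key is moved by more than 30 mm (distance of any of spare1, spare2, caliper, brush, jar1, jar2, sieve, hexkey from where it was at the start of the episode above 0.03 m).
It also fails if it takes over 67 s, if anything falls off the work surface, if the arm or the gripper's body presses on something with over 40 N, if the wrist force passes 120 N, or if a joint passes its speed limit or range.

## Working session

There is one attempt and no reset: what is moved stays moved. The work goes in short steps, Python scripts to look and compute and a tool call to move; the robot and the scene stay as the last step left them, time stands still between calls to the robot, and variables do not carry over. Pictures are saved under pics/ and viewed, at most 10 in all, crops included, and the job is handed in when it is done.

Besides the shell and the picture viewer there is one more tool, called by a JSON object that holds its "api" and its "payload", one argument or row to a line. send_rows: Moves the arm, as the interface text tells. Its arguments: {"type":"object","properties":{"xyz":{"type":"array"},"dr":{"type":"array"},"jaw":{"type":"number"},"grip_force":{"type":"number"}},"required":["xyz","dr"]}

```bash
ls; mkdir -p pics; python3 - <<'E'
from bench import *
import cv2
s=get_state();print({k:(v.tolist() if hasattr(v,'tolist') else v) for k,v in s.items()})
for n in("scene","top","wrist"):
    print(n,calibration(n)); cv2.imwrite(f"pics/{n}0.png",get_image(n)[:,:,::-1])
import numpy as np
a=cv2.imread("pics/scene0.png");b=cv2.imread("pics/top0.png")
cv2.imwrite("pics/both.png",cv2.resize(np.vstack([a,b]),None,fx=.71,fy=.71))
E
```

```text
pics
{'time': 0.0, 'joint_positions': [-1.1248564180833418, 0.3218485269493346, -0.07010883487450612, 1.451665093843022, 0.022625073059700667, 1.3708242324893736, -0.056893177229757314], 'qd': [0.00042990543856236444, -0.0016530455357500133, 0.001768002924288901, -0.001029767737441315, -0.003075483032541381, 0.0021801273106907978, -0.0018223001902306754], 'joint_torque': [0.0010916581959463656, -49.13061261177063, -0.4033307544887066, -31.251786947250366, -0.06403674138709903, 0.04381364327855408, 0.00016629901892883936], 'position': [0.2718705000489076, 0.5898312505055546, 0.2384500942240693], 'tool_rot': [-0.6729084979646728, -3.068366274947166, 0.003037035870844919], 'ft_force': [0.598849850891931, 0.33913136793928467, 0.3651773771610761], 'torque': [0.029374966076992276, 0.05554615095262316, -0.038968501725551684], 'grip_force': 0.0, 'grip_width': 1.0012045620730177}
scene {'vfov': 54.35013150383679, 'cx': 275.18271070677054, 'cy': 202.37183713526545, 'rvec': array([ 2.27572689,  0.95590729, -0.32244835]), 'tvec': array([-0.37706976, -0.20471303,  1.48864627])}
top {'vfov': 45.80457318779479, 'cx': 277.35839643188564, 'cy': 206.98449889678545, 'rvec': array([ 2.21164925, -2.15565188,  0.10016118]), 'tvec': array([-0.05769229,  0.53533622,  1.1937546 ])}
wrist {'vfov': 65.83787782312693, 'cx': 278.67641394087883, 'cy': 212.63352849790218, 'hand_eye': array([[ 9.52509631e-04, -9.68257968e-01, -2.49951196e-01,
         6.94863193e-02],
       [ 9.99999482e-01,  8.32826615e-04,  5.84586649e-04,
         1.71168232e-03],
       [-3.57864672e-04, -2.49951623e-01,  9.68258260e-01,
        -1.46431598e-01],
       [ 0.00000000e+00,  0.00000000e+00,  0.00000000e+00,
         1.00000000e+00]])}
```

View pics/top0.png

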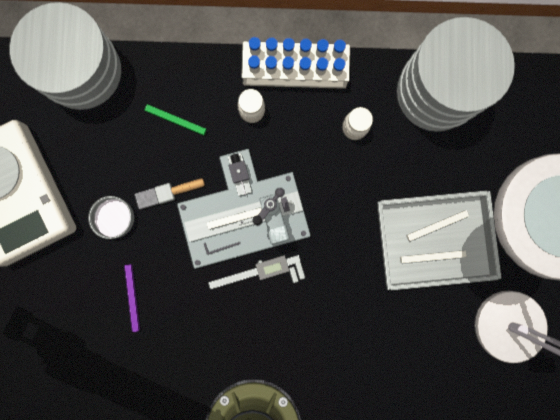

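View pics/scene0.png

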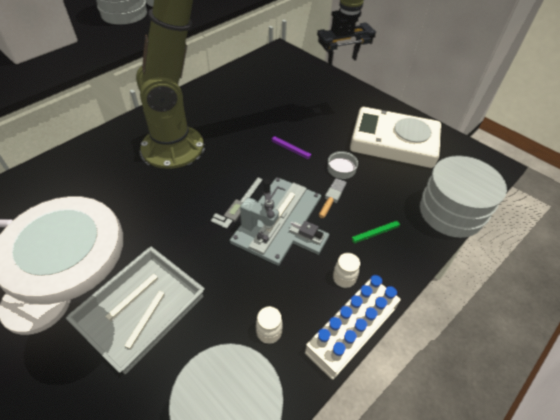

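Top view: the notcher is at about (245,215), with the wanted white bar on its bed from (207,226) to (260,212). Look-alikes are the spare bars in the tray at (438,226) and (433,257), the green bar at (175,119) and the purple bar at (131,298). I choose the bar on the bed and check it in a close crop.

```bash
python3 - <<'E'
import cv2,numpy as np
a=cv2.imread("pics/top0.png")[140:280,165:325];b=cv2.imread("pics/scene0.png")[165:275,205:345]
a=cv2.resize(a,(640,560),interpolation=cv2.INTER_CUBIC);cv2.imwrite("pics/ctop.png",a)
b=cv2.resize(b,(700,550),interpolation=cv2.INTER_CUBIC);cv2.imwrite("pics/cscene.png",b)
E
```

```text
(no output)
```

View pics/ctop.png

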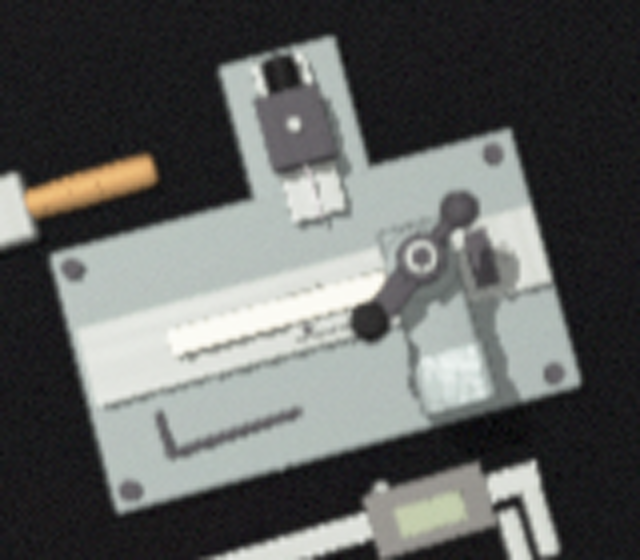

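View pics/cscene.png

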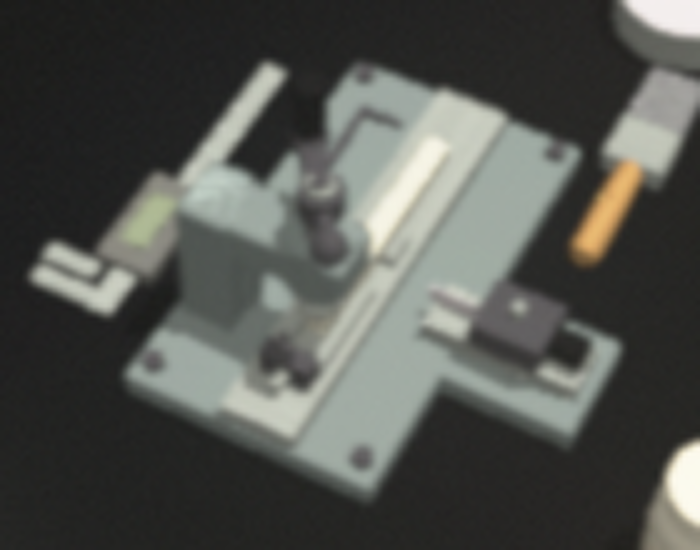

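The close crop confirms the choice: the white bar lies between the guides, its tail at about ctop (172,345). The handle is the black disc at ctop (370,322), seen at (308,85) in the scene crop. The grey knob at (458,208) is the arm's other end.

```bash
cat > h.py <<'E'
import numpy as np,cv2
from scipy.spatial.transform import Rotation as R
from bench import *
def cam(n,st=None):
    c=calibration(n);f=210/np.tan(np.radians(c["vfov"])/2)
    if n=="wrist":
        H=np.array(c["hand_eye"]);Rt=R.from_rotvec(st["tool_rot"]).as_matrix()
        M=Rt@H[:3,:3];o=Rt@H[:3,3]+np.array(st["position"])
    else:
        Rm=R.from_rotvec(np.ravel(c["rvec"])).as_matrix();M=Rm.T;o=-M@np.ravel(c["tvec"])
    return f,c["cx"],c["cy"],M,o
def ray(C,p):
    f,cx,cy,M,o=C;d=M@np.array([(p[0]-cx)/f,(p[1]-cy)/f,1]);return o,d/np.linalg.norm(d)
def onz(C,p,z):
    o,d=ray(C,p);return o+d*(z-o[2])/d[2]
def proj(C,P):
    f,cx,cy,M,o=C;q=M.T@(np.array(P)-o);return np.array([cx+f*q[0]/q[2],cy+f*q[1]/q[2]])
def tri(C1,p1,C2,p2):
    o1,d1=ray(C1,p1);o2,d2=ray(C2,p2)
    t=np.linalg.lstsq(np.c_[d1,-d2],o2-o1,rcond=None)[0]
    a,b=o1+d1*t[0],o2+d2*t[1];return (a+b)/2,np.linalg.norm(a-b)
E
python3 - <<'E'
from h import *
np.set_printoptions(precision=4,suppress=True)
T=cam("top");S=cam("scene")
t=lambda x,y:((x+.5)/4-.5+165,(y+.5)/4-.5+140)
s=lambda x,y:((x+.5)/5-.5+205,(y+.5)/5-.5+165)
co=[onz(T,t(*p),.018) for p in[(50,258),(510,130),(582,383),(118,515)]]
for i in range(4):
    d=co[i-3]-co[i];print("base",co[i][:2],np.linalg.norm(d),np.degrees(np.arctan2(d[1],d[0])))
e=[onz(T,t(*p),.03) for p in[(77,330),(105,405)]];print("bed end",e,np.linalg.norm(e[0]-e[1]))
print("bar tail",onz(T,t(172,345),.045), "bar far edge",onz(T,t(170,333),.045),onz(T,t(180,357),.045))
print("axis",tri(T,t(421,257),S,s(322,190)))
print("handle",tri(T,t(370,322),S,s(308,80)))
print("base S",[onz(S,s(*p),.018)[:2] for p in[(360,65),(580,152),(370,497),(126,377)]])
E
```

```text
base [0.5376 0.2018] 0.2931874126166246 -72.8001064383508
base [ 0.6243 -0.0783] 0.1620107311780638 -162.92503694331194
base [ 0.4694 -0.1258] 0.29321134377081237 107.28466728527562
base [0.3823 0.1541] 0.1624446128652545 17.066969170629328
bed end [array([0.4934, 0.1814, 0.03  ]), array([0.4485, 0.1627, 0.03  ])] 0.04855760917056225
bar tail [0.4851 0.1217 0.045 ] bar far edge [0.4923 0.1231 0.045 ] [0.4781 0.1167 0.045 ]
axis (array([ 0.532 , -0.0262,  0.1581]), np.float64(0.0005835279434759386))
handle (array([ 0.4939, -0.0006,  0.1977]), np.float64(0.001091503643210652))
base S [array([0.3879, 0.1523]), array([0.5416, 0.2005]), array([ 0.6298, -0.0816]), array([ 0.4717, -0.1266])]
```

```bash
python3 - <<'E'
import bench
print([n for n in dir(bench) if n[0]!='_']);print(getattr(bench,'nose_length',None))
from h import *
np.set_printoptions(precision=4,suppress=True)
s=get_state();Rt=R.from_rotvec(s["tool_rot"]).as_matrix();print(Rt, s.get("nose_length"))
c,sn=np.cos(np.radians(17.15)),np.sin(np.radians(17.15));O=np.array([.5325,-.0275])
for y in(.175,.190): 
  P=O+y*np.array([-sn,c]);print(P, Rt.T@(np.r_[P,.15]-s["position"]))
Rd=np.array([[-sn,c,0],[c,sn,0],[0,0,-1]]).T
print(R.from_matrix(Rt.T@Rd).as_rotvec())
E
```

```text
['MotionError', 'calibration', 'close_job', 'get_image', 'get_state', 'nose_length']
0.017
[[-0.9082  0.4185 -0.0005]
 [ 0.4185  0.9082 -0.0014]
 [-0.0001 -0.0015 -1.    ]] None
[0.4809 0.1397] [-0.3782 -0.3213  0.0892]
[0.4765 0.1541] [-0.3682 -0.3102  0.0892]
[-0.0013  0.0007  0.8397]
```

{"api": "send_rows", "payload": {
  "xyz": [
    [-20,-17,0],
    [-55,-45,5],
    [-90,-75,10],
    [-125,-105,15],
    [-160,-135,20],
    [-195,-165,25],
    [-230,-195,30],
    [-265,-225,40],
    [-300,-253,50],
    [-320,-270,60]
  ],
  "dr": [
    [0,0,0.08],
    [0,0,0.17],
    [0,0,0.26],
    [0,0,0.35],
    [0,0,0.44],
    [0,0,0.53],
    [0,0,0.62],
    [0,0,0.71],
    [0,0,0.8],
    [0,0,0.84]
  ],
  "jaw": 0,
  "grip_force": 20
}}

```text
time: 0.98
position: [0.4411, 0.2292, 0.186]
tool_rot: [1.871, 2.523, 0.003]
ft_force: [0.6, 0.1, -0.5]
grip_width: 0.324
grip_force: 0.0
```

```bash
cat >> h.py <<'E'
np.set_printoptions(precision=4,suppress=True)
c_,s_=np.cos(np.radians(17.15)),np.sin(np.radians(17.15));O=np.array([.5325,-.0275])
N=np.array([[c_,-s_],[s_,c_]]) # notcher->world
def tool(P,s):return 1000*R.from_rotvec(s["tool_rot"]).as_matrix().T@(np.array(P)-s["position"])
E
python3 - <<'E'
from h import *
s=get_state();print(s["time"],s["position"],s["ft_force"],s["grip_width"])
print(N.T@(np.array(s["position"])[:2]-O),R.from_rotvec(s["tool_rot"]).as_matrix())
print(tool(np.r_[O+N@[0,.185],.056],s))
im=get_image("wrist");C=cam("wrist",s);cv2.imwrite("pics/w1.png",im[:,:,::-1])
for P in [(0,.156,.045),(0,.21,.03),(0,.13,.045)]:print(P,proj(C,np.r_[O+N@P[:2],P[2]]))
E
```

```text
0.9833 [0.4411 0.2292 0.186 ] [ 0.5681  0.1159 -0.4514] 0.3235535407791178
[-0.0117  0.2722] [[-0.2905  0.9569  0.0014]
 [ 0.9569  0.2905  0.0011]
 [ 0.0007  0.0016 -1.    ]]
[-87.2338  11.8493 129.9381]
(0, 0.156, 0.045) [290.3679 321.328 ]
(0, 0.21, 0.03) [290.1126 265.202 ]
(0, 0.13, 0.045) [290.2304 343.8549]
```

View pics/w1.png

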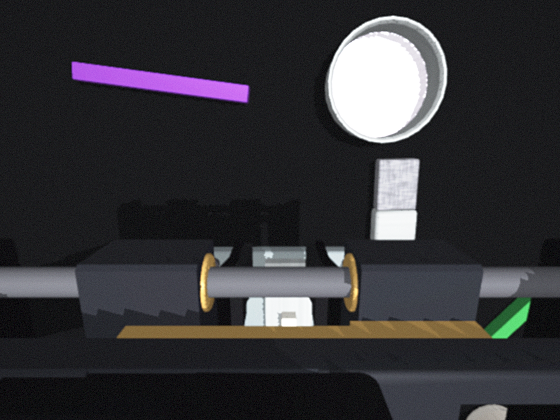

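The wrist view shows the bar's tail at (289,318), where I predicted (290,321), so the pose agrees. Next I go in behind the tail.

{"api": "send_rows", "payload": {
  "xyz": [
    [-25,4,0],
    [-55,8,10],
    [-80,12,30],
    [-87,12,50],
    [-87,12,70],
    [-87,12,90],
    [-87,12,110],
    [-87,12,125],
    [-87,12,130],
    [-87,12,130]
  ],
  "dr": [
    [0,0,0],
    [0,0,0],
    [0,0,0],
    [0,0,0],
    [0,0,0],
    [0,0,0],
    [0,0,0],
    [0,0,0],
    [0,0,0],
    [0,0,0]
  ]
}}

```text
time: 1.87
position: [0.4761, 0.1511, 0.0543]
tool_rot: [-1.865, -2.527, 0.005]
ft_force: [0.1, -0.0, 0.2]
grip_width: 0.003
grip_force: 0.0
```

```bash
python3 - <<'E'
from h import *
s=get_state();print(s["time"],s["position"],s["ft_force"],s["grip_width"])
print(N.T@(np.array(s["position"])[:2]-O))
E
```

```text
1.8667 [0.4761 0.1511 0.0543] [ 0.0804 -0.0374  0.1617] 0.0030197063096378874
[-0.0012  0.1873]
```

{"api": "send_rows", "payload": {
  "xyz": [
    [-4,0,0],
    [-8,0,0],
    [-12,0,0],
    [-16,0,0],
    [-20,0,0],
    [-24,0,0],
    [-28,0,0],
    [-31,0,0],
    [-34,0,0],
    [-36,0,0]
  ],
  "dr": [
    [0,0,0],
    [0,0,0],
    [0,0,0],
    [0,0,0],
    [0,0,0],
    [0,0,0],
    [0,0,0],
    [0,0,0],
    [0,0,0],
    [0,0,0]
  ]
}}

```text
time: 2.7
position: [0.4881, 0.1166, 0.0557]
tool_rot: [1.866, 2.527, -0.0]
ft_force: [0.4, -0.1, -0.3]
grip_width: 0.004
grip_force: 0.2
```

{"api": "send_rows", "payload": {
  "xyz": [
    [-1,0,0],
    [-2,0,0],
    [-3,0,0],
    [-4,0,0],
    [-5,0,0],
    [-6,0,0],
    [-7,0,0],
    [-7.5,0,0],
    [-8,0,0],
    [-8,0,0]
  ],
  "dr": [
    [0,0,0],
    [0,0,0],
    [0,0,0],
    [0,0,0],
    [0,0,0],
    [0,0,0],
    [0,0,0],
    [0,0,0],
    [0,0,0],
    [0,0,0]
  ]
}}

```text
time: 3.53
position: [0.4904, 0.1092, 0.0557]
tool_rot: [1.866, 2.527, 0.0]
ft_force: [0.4, 1.0, -0.7]
grip_width: 0.006
grip_force: 0.0
```

```bash
python3 - <<'E'
from h import *
s=get_state();print(s["time"],s["position"],s["ft_force"],s["grip_width"])
print(N.T@(np.array(s["position"])[:2]-O),N.T@np.array(s["ft_force"])[:2])
im=get_image("top");cv2.imwrite("pics/t2.png",im[:,:,::-1])
C=cam("top");
for P in [(0,.130,.045)]:print(proj(C,np.r_[O+N@P[:2],P[2]]))
E
```

```text
3.5333 [0.4904 0.1092 0.0557] [ 0.4398  0.9716 -0.6514] 0.005875989562082021
[0.0001 0.1431] [0.7067 0.7987]
[218.2123 222.3714]
```

Force is about 1 N, so the bar isn't at the stop yet. The remaining pushes are small steps.

{"api": "send_rows", "payload": {
  "xyz": [
    [-0.5,0,0],
    [-1,0,0],
    [-1.4,0,0],
    [-1.8,0,0],
    [-2.2,0,0],
    [-2.5,0,0],
    [-2.7,0,0],
    [-2.9,0,0],
    [-3,0,0],
    [-3,0,0]
  ],
  "dr": [
    [0,0,0],
    [0,0,0],
    [0,0,0],
    [0,0,0],
    [0,0,0],
    [0,0,0],
    [0,0,0],
    [0,0,0],
    [0,0,0],
    [0,0,0]
  ]
}}

```text
time: 4.42
position: [0.4908, 0.1079, 0.0557]
tool_rot: [-1.864, -2.527, -0.001]
ft_force: [-1.4, 4.6, 0.5]
grip_width: 0.008
grip_force: 2.7
```

{"api": "send_rows", "payload": {
  "xyz": [
    [-0.1,0,0],
    [-0.2,0,0],
    [-0.3,0,0],
    [-0.4,0,0],
    [-0.5,0,0],
    [-0.6,0,0],
    [-0.7,0,0],
    [-0.8,0,0],
    [-0.9,0,0],
    [-1,0,0]
  ],
  "dr": [
    [0,0,0],
    [0,0,0],
    [0,0,0],
    [0,0,0],
    [0,0,0],
    [0,0,0],
    [0,0,0],
    [0,0,0],
    [0,0,0],
    [0,0,0]
  ]
}}

```text
time: 5.25
position: [0.4909, 0.1078, 0.0557]
tool_rot: [-1.863, -2.527, -0.002]
ft_force: [-2.6, 7.5, 0.7]
grip_width: 0.005
grip_force: 3.7
```

The tool stopped with about 8 N along +y, so the bar is at the stop. I'll back off and check it.

{"api": "send_rows", "payload": {
  "xyz": [
    [5,0,0],
    [20,0,0],
    [40,0,0],
    [50,0,-20],
    [50,0,-50],
    [50,0,-85],
    [50,0,-120],
    [50,0,-155],
    [50,0,-185],
    [50,0,-190]
  ],
  "dr": [
    [0,0,0],
    [0,0,0],
    [0,0,0],
    [0,0,0],
    [0,0,0],
    [0,0,0],
    [0,0,0],
    [0,0,0],
    [0,0,0],
    [0,0,0]
  ]
}}

```text
time: 6.08
position: [0.48, 0.153, 0.2517]
tool_rot: [1.864, 2.521, 0.013]
ft_force: [1.3, -0.1, 0.9]
grip_width: 0.004
grip_force: 0.0
```

```bash
python3 - <<'E'
from h import *
s=get_state();print(s["time"],s["position"],s["ft_force"],s["grip_width"])
im=get_image("top");im2=get_image("scene");cv2.imwrite("pics/t3.png",im[:,:,::-1]);cv2.imwrite("pics/s3.png",im2[:,:,::-1])
T=cam("top");S=cam("scene")
for P in [(0,.130,.045),(0,.03,.045)]:print(proj(T,np.r_[O+N@P[:2],P[2]]),proj(S,np.r_[O+N@P[:2],P[2]]))
a=cv2.resize(im[180:260,180:300],(600,400),interpolation=cv2.INTER_CUBIC)
b=cv2.resize(im2[165:275,230:350],(600,550),interpolation=cv2.INTER_CUBIC)[:, :]
cv2.imwrite("pics/c3.png",np.hstack([cv2.resize(a,(400,267)),cv2.resize(b,(400,367))[:267]])[:,:,::-1])
print(tool([.4939,-.0006,.1807],s))
E
```

```text
6.0833 [0.48   0.153  0.2517] [ 1.2974 -0.103   0.8872] 0.003951368984119181
[218.2123 222.3714] [288.2641 198.3815]
[258.5144 211.1141] [273.168  220.6006]
[-150.953   -32.4532   70.6794]
```

View pics/c3.png

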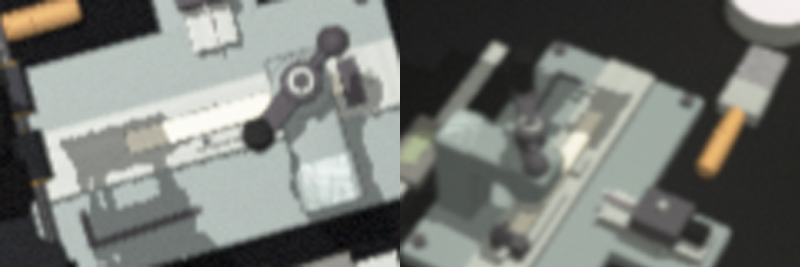

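The tail is at about (218,222) in the top view, against a predicted home position of (218.2,222.4). The bar is home, so I move over the crank handle.

{"api": "send_rows", "payload": {
  "xyz": [
    [-10,-2,0],
    [-30,-6,0],
    [-55,-12,0],
    [-80,-17,0],
    [-105,-22,0],
    [-130,-27,0],
    [-145,-31,0],
    [-151,-32,0],
    [-151,-32,5],
    [-151,-32,10]
  ],
  "dr": [
    [0,0,0],
    [0,0,0],
    [0,0,0],
    [0,0,0],
    [0,0,0],
    [0,0,0],
    [0,0,0],
    [0,0,0],
    [0,0,0],
    [0,0,0]
  ],
  "jaw": 55
}}

```text
time: 7.02
position: [0.4902, -0.0, 0.2343]
tool_rot: [-1.865, -2.527, 0.001]
ft_force: [-0.6, -0.1, -0.3]
grip_width: 0.607
grip_force: 0.0
```

```bash
python3 - <<'E'
from h import *
s=get_state();print(s["time"],s["position"],s["ft_force"],s["grip_width"],R.from_rotvec(s["tool_rot"]).as_matrix())
im=get_image("wrist");cv2.imwrite("pics/w4.png",im[:,:,::-1]);print(proj(cam("wrist",s),[.4945,-.001,.198]))
print(tool([.4945,-.001,.181],s),s["joint_positions"])
E
```

```text
7.0167 [ 0.4902 -0.      0.2343] [-0.6143 -0.0835 -0.3301] 0.6066382788263183 [[-0.2945  0.9557 -0.0014]
 [ 0.9557  0.2945  0.    ]
 [ 0.0004 -0.0014 -1.    ]]
[284.8023 253.471 ]
[-2.2068  3.8862 53.3186] [-0.5489 -0.033   0.4882  1.8579  0.0159  1.3143  0.2339]
```

View pics/w4.png

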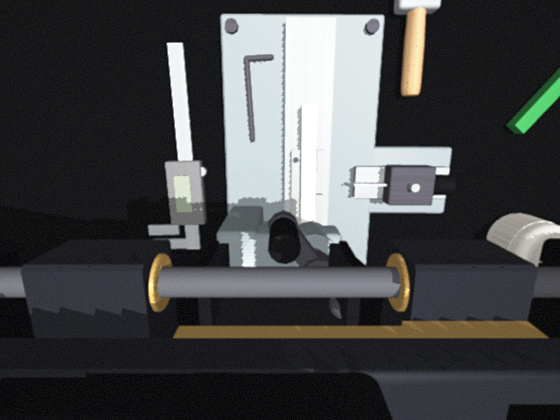

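The handle shows at about (285,250), where I predicted (285,253). I descend and grip it lightly.

{"api": "send_rows", "payload": {
  "xyz": [
    [-2,4,0],
    [-2,4,6],
    [-2,4,14],
    [-2,4,22],
    [-2,4,30],
    [-2,4,38],
    [-2,4,44],
    [-2,4,49],
    [-2,4,52],
    [-2,4,53]
  ],
  "dr": [
    [0,0,0],
    [0,0,0],
    [0,0,0],
    [0,0,0],
    [0,0,0],
    [0,0,0],
    [0,0,0],
    [0,0,0],
    [0,0,0],
    [0,0,0]
  ]
}}

```text
time: 7.9
position: [0.4949, -0.0012, 0.1821]
tool_rot: [-1.866, -2.527, 0.001]
ft_force: [0.2, -0.1, 0.7]
grip_width: 0.631
grip_force: 0.0
```

{"api": "send_rows", "payload": {
  "xyz": [
    [0,0,0],
    [0,0,0],
    [0,0,0],
    [0,0,0],
    [0,0,0],
    [0,0,0],
    [0,0,0],
    [0,0,0],
    [0,0,0],
    [0,0,0]
  ],
  "dr": [
    [0,0,0],
    [0,0,0],
    [0,0,0],
    [0,0,0],
    [0,0,0],
    [0,0,0],
    [0,0,0],
    [0,0,0],
    [0,0,0],
    [0,0,0]
  ],
  "jaw": 10,
  "grip_force": 25
}}

```text
time: 8.73
position: [0.4947, -0.0013, 0.1828]
tool_rot: [-1.865, -2.527, 0.001]
ft_force: [-4.2, -0.4, 2.0]
grip_width: 0.226
grip_force: 25.0
```

```bash
cat > st.py <<'E'
from h import *
import sys
# mean over a few readings; tangential/radial force in the notcher frame; circle rows
s=get_state();F=[];P=[]
for i in range(int(sys.argv[1]) if len(sys.argv)>1 else 1):
    if i: get_image("wrist")
    q=get_state();F.append(q["ft_force"]);P.append(q["position"])
P=np.mean(P,0);F=np.mean(F,0);F2=N.T@F[:2];p=N.T@(P[:2]-O);th=np.arctan2(p[1],p[0])
t=np.array([np.sin(th),-np.cos(th)]);r=np.array([np.cos(th),np.sin(th)])
print("t",q["time"],"p",p*1000,"z",P[2],"R",np.hypot(*p)*1000,"th",np.degrees(th),"resist",-F2@t,"rad",F2@r,"Fz",F[2],"w",q["grip_width"]*87,q["grip_force"],"q",np.array(q["joint_positions"]))
E
python3 st.py 3
```

```text
t 8.8333 p [-28.3772  36.2492] z 0.18274341764557475 R 46.03547954191099 th 128.0551306960257 resist 2.7244610343588036 rad 2.8763624941713206 Fz 2.9671230415387204 w 19.401201272913976 24.99841687269509 q [-0.5407  0.0187  0.4986  1.9189 -0.0096  1.2072  0.2602]
```

```bash
cat > arc.py <<'E'
import numpy as np,sys
th0,d,n=map(float,sys.argv[1:4]);Rr=45
a=np.radians(th0-d*np.linspace(0,1,int(n)+1))
print([[round(Rr*(np.sin(b)-np.sin(a[0])),1),round(Rr*(np.cos(b)-np.cos(a[0])),1),round(10*(a[0]-b)/2/np.pi,2)] for b in a[1:]])
E
python3 arc.py 128 120 20
```

```text
[[np.float64(2.7), np.float64(3.9), np.float64(0.17)], [np.float64(5.0), np.float64(8.0), np.float64(0.33)], [np.float64(6.8), np.float64(12.3), np.float64(0.5)], [np.float64(8.2), np.float64(16.8), np.float64(0.67)], [np.float64(9.1), np.float64(21.4), np.float64(0.83)], [np.float64(9.5), np.float64(26.1), np.float64(1.0)], [np.float64(9.4), np.float64(30.8), np.float64(1.17)], [np.float64(8.9), np.float64(35.5), np.float64(1.33)], [np.float64(7.8), np.float64(40.1), np.float64(1.5)], [np.float64(6.3), np.float64(44.6), np.float64(1.67)], [np.float64(4.3), np.float64(48.8), np.float64(1.83)], [np.float64(1.8), np.float64(52.9), np.float64(2.0)], [np.float64(-1.0), np.float64(56.6), np.float64(2.17)], [np.float64(-4.2), np.float64(60.1), np.float64(2.33)], [np.float64(-7.8), np.float64(63.2), np.float64(2.5)], [np.float64(-11.6), np.float64(65.9), np.float64(2.67)], [np.float64(-15.7), np.float64(68.2), np.float64(2.83)], [np.float64(-20.1), np.float64(70.0), np.float64(3.0)], [np.float64(-24.6), np.float64(71.4), np.float64(3.17)], [np.float64(-29.2), np.float64(72.3), np.float64(3.33)]]
```

{"api": "send_rows", "payload": {
  "xyz": [
    [2.7,3.9,0.2],
    [5,8,0.3],
    [6.8,12.3,0.5],
    [8.2,16.8,0.7],
    [9.1,21.4,0.8],
    [9.5,26.1,1.0],
    [9.4,30.8,1.2],
    [8.9,35.5,1.3],
    [7.8,40.1,1.5],
    [6.3,44.6,1.7]
  ],
  "dr": [
    [0,0,0],
    [0,0,0],
    [0,0,0],
    [0,0,0],
    [0,0,0],
    [0,0,0],
    [0,0,0],
    [0,0,0],
    [0,0,0],
    [0,0,0]
  ]
}}

```text
time: 9.67
position: [0.5341, 0.0175, 0.1805]
tool_rot: [-1.864, -2.525, 0.006]
ft_force: [-8.6, -1.2, 5.0]
grip_width: 0.22
grip_force: 25.1
```

```bash
python3 st.py 1;python3 arc.py 68 120 20
```

```text
t 9.6667 p [14.7673 42.5289] z 0.18048847460170217 R 45.0198144180538 th 70.85148663842004 resist 8.513281369304648 rad -1.5091422574303837 Fz 5.036444375559821 w 19.09939506817987 25.0750270485878 q [-0.5415  0.1197  0.4952  1.8294 -0.0599  1.2124  0.2709]
[[np.float64(-2.0), np.float64(4.3), np.float64(0.17)], [np.float64(-4.4), np.float64(8.3), np.float64(0.33)], [np.float64(-7.3), np.float64(12.1), np.float64(0.5)], [np.float64(-10.5), np.float64(15.5), np.float64(0.67)], [np.float64(-14.0), np.float64(18.6), np.float64(0.83)], [np.float64(-17.9), np.float64(21.3), np.float64(1.0)], [np.float64(-22.0), np.float64(23.6), np.float64(1.17)], [np.float64(-26.3), np.float64(25.4), np.float64(1.33)], [np.float64(-30.8), np.float64(26.8), np.float64(1.5)], [np.float64(-35.5), np.float64(27.7), np.float64(1.67)], [np.float64(-40.2), np.float64(28.1), np.float64(1.83)], [np.float64(-44.9), np.float64(28.0), np.float64(2.0)], [np.float64(-49.5), np.float64(27.5), np.float64(2.17)], [np.float64(-54.1), np.float64(26.4), np.float64(2.33)], [np.float64(-58.6), np.float64(24.9), np.float64(2.5)], [np.float64(-62.8), np.float64(22.9), np.float64(2.67)], [np.float64(-66.9), np.float64(20.4), np.float64(2.83)], [np.float64(-70.6), np.float64(17.6), np.float64(3.0)], [np.float64(-74.1), np.float64(14.4), np.float64(3.17)], [np.float64(-77.2), np.float64(10.8), np.float64(3.33)]]
```

{"api": "send_rows", "payload": {
  "xyz": [
    [-2,4.3,0.2],
    [-4.4,8.3,0.3],
    [-7.3,12.1,0.5],
    [-10.5,15.5,0.7],
    [-14,18.6,0.8],
    [-17.9,21.3,1.0],
    [-22,23.6,1.2],
    [-26.3,25.4,1.3],
    [-30.8,26.8,1.5],
    [-35.5,27.7,1.7]
  ],
  "dr": [
    [0,0,0],
    [0,0,0],
    [0,0,0],
    [0,0,0],
    [0,0,0],
    [0,0,0],
    [0,0,0],
    [0,0,0],
    [0,0,0],
    [0,0,0]
  ]
}}

```text
time: 10.5
position: [0.5708, -0.0055, 0.1788]
tool_rot: [-1.86, -2.524, 0.001]
ft_force: [-8.0, 2.8, 5.9]
grip_width: 0.221
grip_force: 25.1
```

```bash
python3 st.py 1;python3 arc.py 8 60 10|sed 's/np.float64//g';python3 arc.py -52 60 10|sed 's/np.float64//g'
```

```text
t 10.5 p [43.0912  9.6862] z 0.17883602200429266 R 44.16643510002716 th 12.668541865056605 resist 6.388539187883231 rad -5.538631056358148 Fz 5.861444561635633 w 19.23213416429242 25.12757623801008 q [-0.488   0.2075  0.5159  1.7456 -0.1115  1.2225  0.3581]
[[(-4.7), (0.4), (0.17)], [(-9.4), (0.3), (0.33)], [(-14.1), (-0.2), (0.5)], [(-18.7), (-1.3), (0.67)], [(-23.1), (-2.8), (0.83)], [(-27.4), (-4.8), (1.0)], [(-31.4), (-7.3), (1.17)], [(-35.2), (-10.1), (1.33)], [(-38.6), (-13.3), (1.5)], [(-41.7), (-16.9), (1.67)]]
[[(-2.7), (-3.9), (0.17)], [(-5.0), (-8.0), (0.33)], [(-6.8), (-12.3), (0.5)], [(-8.2), (-16.8), (0.67)], [(-9.1), (-21.4), (0.83)], [(-9.5), (-26.1), (1.0)], [(-9.4), (-30.8), (1.17)], [(-8.9), (-35.5), (1.33)], [(-7.8), (-40.1), (1.5)], [(-6.3), (-44.6), (1.67)]]
```

{"api": "send_rows", "payload": {
  "xyz": [
    [-4.7,0.2,0],
    [-9.4,0,0],
    [-14.1,-0.8,0],
    [-18.7,-2,0],
    [-23.1,-3.8,0.1],
    [-27.4,-5.8,0.2],
    [-31.4,-8.3,0.3],
    [-35.2,-11.1,0.4],
    [-38.6,-14.3,0.6],
    [-41.7,-17.9,0.8]
  ],
  "dr": [
    [0,0,0],
    [0,0,0],
    [0,0,0],
    [0,0,0],
    [0,0,0],
    [0,0,0],
    [0,0,0],
    [0,0,0],
    [0,0,0],
    [0,0,0]
  ]
}}

```text
time: 11.33
position: [0.5705, -0.0482, 0.1785]
tool_rot: [1.861, 2.53, 0.012]
ft_force: [4.5, 7.1, -3.2]
grip_width: 0.223
grip_force: 25.0
```

```bash
python3 st.py 1
```

```text
t 11.3333 p [ 30.2018 -30.9574] z 0.17846698279981746 R 43.24944713574205 th -45.707827630365024 resist 8.354209073034527 rad 0.5550896583389548 Fz -3.1663748594413668 w 19.388807435826273 25.03925995901227 q [-0.4355  0.2053  0.5417  1.7515 -0.1187  1.211   0.4408]
```

{"api": "send_rows", "payload": {
  "xyz": [
    [-2.5,-3.9,0.2],
    [-4.7,-8.0,0.4],
    [-6.4,-12.3,0.6],
    [-7.7,-16.8,0.8],
    [-8.6,-21.4,1.0],
    [-9.0,-26.1,1.2],
    [-8.9,-30.8,1.4],
    [-8.4,-35.5,1.6],
    [-7.3,-40.1,1.8],
    [-5.8,-44.6,2.0]
  ],
  "dr": [
    [0,0,0],
    [0,0,0],
    [0,0,0],
    [0,0,0],
    [0,0,0],
    [0,0,0],
    [0,0,0],
    [0,0,0],
    [0,0,0],
    [0,0,0]
  ]
}}

```text
time: 12.17
position: [0.5314, -0.0722, 0.1774]
tool_rot: [1.86, 2.52, 0.007]
ft_force: [7.3, -1.8, -4.0]
grip_width: 0.221
grip_force: 25.0
```

```bash
sed -i 's/^O=.*//; ' st.py; sed -i 's/p=N.T@(P\[:2\]-O)/p=N.T@(P[:2]-O)-[-.001,.0007]/' st.py; python3 st.py 1;python3 arc.py -112 30 10|sed 's/np.float64//g';python3 arc.py -142 30 10|sed 's/np.float64//g'; python3 arc.py -172 30 10|sed 's/np.float64//g'
```

```text
t 12.1667 p [-13.2723 -43.0503] z 0.17737185720307763 R 45.049763949948876 th -107.13446328822697 resist 7.337824225470627 rad 1.754636022081628 Fz -3.9876695828764768 w 19.20016888855184 25.03081150352955 q [-0.4328  0.1159  0.557   1.8435 -0.065   1.1894  0.444 ]
[[(0.9), (-2.2), (0.08)], [(2.0), (-4.3), (0.17)], [(3.2), (-6.3), (0.25)], [(4.4), (-8.3), (0.33)], [(5.8), (-10.2), (0.42)], [(7.3), (-12.1), (0.5)], [(8.8), (-13.8), (0.58)], [(10.5), (-15.5), (0.67)], [(12.2), (-17.1), (0.75)], [(14.0), (-18.6), (0.83)]]
[[(1.9), (-1.4), (0.08)], [(3.9), (-2.7), (0.17)], [(5.9), (-3.9), (0.25)], [(8.0), (-5.0), (0.33)], [(10.1), (-6.0), (0.42)], [(12.3), (-6.8), (0.5)], [(14.5), (-7.6), (0.58)], [(16.8), (-8.2), (0.67)], [(19.1), (-8.7), (0.75)], [(21.4), (-9.1), (0.83)]]
[[(2.3), (-0.3), (0.08)], [(4.7), (-0.4), (0.17)], [(7.0), (-0.4), (0.25)], [(9.4), (-0.3), (0.33)], [(11.7), (-0.1), (0.42)], [(14.1), (0.2), (0.5)], [(16.4), (0.7), (0.58)], [(18.7), (1.3), (0.67)], [(20.9), (2.0), (0.75)], [(23.1), (2.8), (0.83)]]
```

```bash
sed -i 's/print(\[\[/print(int(th0),[[/; s/round(R/float(R/' arc.py; cat > arc.py <<'E'
import numpy as np,sys
th0,d,k=map(float,sys.argv[1:4]);Rr=45
for j in range(int(k)):
    t=th0-d*j;a=np.radians(t-d*np.linspace(0,1,11))
    print(int(t),str([[float(round(Rr*(np.sin(b)-np.sin(a[0])),1)),float(round(Rr*(np.cos(b)-np.cos(a[0])),1)),float(round(10*(a[0]-b)/2/np.pi,1))] for b in a[1:]]))
E
python3 arc.py -112 45 1; python3 arc.py -157 15 24
```

```text
-112 [[1.5, -3.2, 0.1], [3.2, -6.3, 0.2], [5.1, -9.3, 0.4], [7.3, -12.1, 0.5], [9.6, -14.7, 0.6], [12.2, -17.1, 0.8], [15.0, -19.3, 0.9], [17.9, -21.3, 1.0], [20.9, -23.1, 1.1], [24.1, -24.6, 1.2]]
-157 [[1.1, -0.4, 0.0], [2.2, -0.9, 0.1], [3.3, -1.3, 0.1], [4.4, -1.6, 0.2], [5.6, -1.9, 0.2], [6.7, -2.2, 0.2], [7.8, -2.5, 0.3], [9.0, -2.8, 0.3], [10.2, -3.0, 0.4], [11.3, -3.1, 0.4]]
-172 [[1.2, -0.1, 0.0], [2.3, -0.3, 0.1], [3.5, -0.4, 0.1], [4.7, -0.4, 0.2], [5.9, -0.4, 0.2], [7.0, -0.4, 0.2], [8.2, -0.4, 0.3], [9.4, -0.3, 0.3], [10.6, -0.2, 0.4], [11.7, -0.1, 0.4]]
-187 [[1.2, 0.2, 0.0], [2.3, 0.3, 0.1], [3.5, 0.6, 0.1], [4.6, 0.8, 0.2], [5.8, 1.1, 0.2], [6.9, 1.4, 0.2], [8.0, 1.7, 0.3], [9.2, 2.1, 0.3], [10.3, 2.5, 0.4], [11.4, 2.9, 0.4]]
-202 [[1.1, 0.5, 0.0], [2.2, 0.9, 0.1], [3.2, 1.5, 0.1], [4.3, 2.0, 0.2], [5.3, 2.6, 0.2], [6.3, 3.2, 0.2], [7.3, 3.8, 0.3], [8.3, 4.4, 0.3], [9.3, 5.1, 0.4], [10.2, 5.8, 0.4]]
-217 [[0.9, 0.7, 0.0], [1.8, 1.5, 0.1], [2.7, 2.2, 0.1], [3.6, 3.0, 0.2], [4.5, 3.8, 0.2], [5.3, 4.7, 0.2], [6.1, 5.5, 0.3], [6.9, 6.4, 0.3], [7.6, 7.3, 0.4], [8.4, 8.2, 0
[... 2893 characters left out ...]
 -3.5, 0.1], [0.8, -4.6, 0.2], [1.1, -5.8, 0.2], [1.4, -6.9, 0.2], [1.7, -8.0, 0.3], [2.1, -9.2, 0.3], [2.5, -10.3, 0.4], [2.9, -11.4, 0.4]]
-472 [[0.5, -1.1, 0.0], [0.9, -2.2, 0.1], [1.5, -3.2, 0.1], [2.0, -4.3, 0.2], [2.6, -5.3, 0.2], [3.2, -6.3, 0.2], [3.8, -7.3, 0.3], [4.4, -8.3, 0.3], [5.1, -9.3, 0.4], [5.8, -10.2, 0.4]]
-487 [[0.7, -0.9, 0.0], [1.5, -1.8, 0.1], [2.2, -2.7, 0.1], [3.0, -3.6, 0.2], [3.8, -4.5, 0.2], [4.7, -5.3, 0.2], [5.5, -6.1, 0.3], [6.4, -6.9, 0.3], [7.3, -7.6, 0.4], [8.2, -8.4, 0.4]]
-502 [[0.9, -0.7, 0.0], [1.9, -1.4, 0.1], [2.9, -2.1, 0.1], [3.9, -2.7, 0.2], [4.9, -3.3, 0.2], [5.9, -3.9, 0.2], [6.9, -4.5, 0.3], [8.0, -5.0, 0.3], [9.0, -5.5, 0.4], [10.1, -6.0, 0.4]]
```

{"api": "send_rows", "payload": {
  "xyz": [
    [1.5,-3.2,0.2],
    [3.2,-6.3,0.4],
    [5.1,-9.3,0.7],
    [7.3,-12.1,1.0],
    [9.6,-14.7,1.3],
    [12.2,-17.1,1.5],
    [15.0,-19.3,1.7],
    [17.9,-21.3,1.8],
    [20.9,-23.1,1.9],
    [24.1,-24.6,2.0]
  ],
  "dr": [
    [0,0,0],
    [0,0,0],
    [0,0,0],
    [0,0,0],
    [0,0,0],
    [0,0,0],
    [0,0,0],
    [0,0,0],
    [0,0,0],
    [0,0,0]
  ]
}}

```text
time: 13.0
position: [0.4992, -0.0597, 0.1756]
tool_rot: [1.863, 2.518, -0.0]
ft_force: [3.4, -8.0, 1.2]
grip_width: 0.221
grip_force: 25.0
```

```bash
python3 st.py 1
```

```text
t 13.0 p [-40.3327 -21.6848] z 0.17560148577082874 R 45.79250357018893 th -151.73536656877937 resist 8.052673532066528 rad 3.338173973771608 Fz 1.1575812098374507 w 19.186089181514753 24.995534447953105 q [-0.4616  0.0373  0.5396  1.918  -0.0152  1.1839  0.3799]
```

{"api": "send_rows", "payload": {
  "xyz": [
    [1.1,-0.4,0.0],
    [2.2,-0.9,0.1],
    [3.3,-1.3,0.1],
    [4.4,-1.6,0.2],
    [5.6,-1.9,0.2],
    [6.7,-2.2,0.2],
    [7.8,-2.5,0.3],
    [9.0,-2.8,0.3],
    [10.2,-3.0,0.4],
    [11.3,-3.1,0.4]
  ],
  "dr": [
    [0,0,0],
    [0,0,0],
    [0,0,0],
    [0,0,0],
    [0,0,0],
    [0,0,0],
    [0,0,0],
    [0,0,0],
    [0,0,0],
    [0,0,0]
  ]
}}

```text
time: 13.83
position: [0.4918, -0.0503, 0.175]
tool_rot: [1.865, 2.519, -0.003]
ft_force: [-0.4, -8.7, 3.8]
grip_width: 0.227
grip_force: 25.0
```

```bash
python3 st.py 1
```

```text
t 13.8333 p [-44.6161 -10.5002] z 0.17498146965647704 R 45.83502691264215 th -166.75665301493768 resist 7.351907046644636 rad 4.720599349407815 Fz 3.7986750379034215 w 19.760080628991798 24.995519262738526 q [-0.474   0.0197  0.5281  1.9345 -0.0046  1.1854  0.352 ]
```

{"api": "send_rows", "payload": {
  "xyz": [
    [1.2,-0.2,0.0],
    [2.3,-0.5,0.0],
    [3.5,-0.7,0.0],
    [4.7,-0.9,0.0],
    [5.9,-1.0,0.0],
    [7.0,-1.0,0.0],
    [8.2,-1.0,0.1],
    [9.4,-0.9,0.1],
    [10.6,-0.8,0.1],
    [11.7,-0.7,0.2]
  ],
  "dr": [
    [0,0,0],
    [0,0,0],
    [0,0,0],
    [0,0,0],
    [0,0,0],
    [0,0,0],
    [0,0,0],
    [0,0,0],
    [0,0,0],
    [0,0,0]
  ]
}}

```text
time: 14.67
position: [0.487, -0.0389, 0.1744]
tool_rot: [1.866, 2.521, -0.005]
ft_force: [-1.4, -8.0, 3.1]
grip_width: 0.224
grip_force: 25.0
```

```bash
python3 st.py 1
```

```text
t 14.6667 p [-45.8896   1.8146] z 0.1743647163304905 R 45.92549943328429 th 177.73553185169226 resist 7.33395455771129 rad 3.4335587145577646 Fz 3.052118972251641 w 19.521933923909717 24.99697885941714 q [-0.4871  0.0078  0.515   1.9461  0.0016  1.1862  0.3238]
```

{"api": "send_rows", "payload": {
  "xyz": [
    [1.2,0.2,0.0],
    [2.3,0.3,0.0],
    [3.5,0.6,0.1],
    [4.6,0.8,0.1],
    [5.8,1.0,0.1],
    [6.9,1.3,0.2],
    [8.0,1.6,0.2],
    [9.2,2.0,0.3],
    [10.3,2.4,0.3],
    [11.4,2.8,0.4]
  ],
  "dr": [
    [0,0,0],
    [0,0,0],
    [0,0,0],
    [0,0,0],
    [0,0,0],
    [0,0,0],
    [0,0,0],
    [0,0,0],
    [0,0,0],
    [0,0,0]
  ]
}}

```text
time: 15.5
position: [0.4855, -0.0269, 0.1737]
tool_rot: [1.867, 2.523, -0.006]
ft_force: [-3.4, -8.2, 4.8]
grip_width: 0.219
grip_force: 25.0
```

```bash
python3 st.py 1
```

```text
t 15.5 p [-43.7263  13.7538] z 0.17374377583938544 R 45.83833482387197 th 162.5393849633023 resist 8.185517379943677 rad 3.349392570812023 Fz 4.753577051987262 w 19.03045009684 24.999536513350904 q [-0.4998  0.005   0.5023  1.9497  0.0026  1.1871  0.2982]
```

{"api": "send_rows", "payload": {
  "xyz": [
    [1.1,0.5,0.0],
    [2.2,0.9,0.0],
    [3.2,1.5,0.0],
    [4.3,2.0,0.1],
    [5.3,2.6,0.1],
    [6.3,3.2,0.1],
    [7.3,3.8,0.1],
    [8.3,4.4,0.1],
    [9.3,5.1,0.2],
    [10.2,5.8,0.2]
  ],
  "dr": [
    [0,0,0],
    [0,0,0],
    [0,0,0],
    [0,0,0],
    [0,0,0],
    [0,0,0],
    [0,0,0],
    [0,0,0],
    [0,0,0],
    [0,0,0]
  ]
}}

```text
time: 16.33
position: [0.4874, -0.0149, 0.1732]
tool_rot: [1.868, 2.525, -0.006]
ft_force: [-5.9, -5.9, 4.5]
grip_width: 0.223
grip_force: 25.0
```

```bash
python3 st.py 1
```

```text
t 16.3333 p [-38.421   24.6569] z 0.17324182692003096 R 45.652363709916195 th 147.30943282672868 resist 7.243813169556687 rad 4.103387948984951 Fz 4.53326756785831 w 19.4405592792219 25.00507007818669 q [-0.5113  0.0108  0.4911  1.9456 -0.0011  1.1879  0.2772]
```

{"api": "send_rows", "payload": {
  "xyz": [
    [0.9,0.7,0.0],
    [1.8,1.5,0.0],
    [2.7,2.2,0.0],
    [3.6,3.0,0.1],
    [4.5,3.8,0.1],
    [5.3,4.7,0.1],
    [6.1,5.5,0.2],
    [6.9,6.4,0.2],
    [7.6,7.3,0.3],
    [8.4,8.2,0.3]
  ],
  "dr": [
    [0,0,0],
    [0,0,0],
    [0,0,0],
    [0,0,0],
    [0,0,0],
    [0,0,0],
    [0,0,0],
    [0,0,0],
    [0,0,0],
    [0,0,0]
  ]
}}

```text
time: 17.17
position: [0.4922, -0.0039, 0.1727]
tool_rot: [-1.868, -2.526, 0.007]
ft_force: [-5.3, -6.0, 4.6]
grip_width: 0.219
grip_force: 25.0
```

```bash
python3 st.py 1
```

```text
t 17.1667 p [-30.5443  33.6817] z 0.17267404383189214 R 45.46879627972521 th 132.2034379738385 resist 7.888330953770152 rad 1.4554060858482973 Fz 4.56257716049375 w 19.07650793208515 25.011693905107677 q [-0.5208  0.0242  0.4824  1.9349 -0.0084  1.1882  0.262 ]
```

{"api": "send_rows", "payload": {
  "xyz": [
    [0.7,0.9,0.0],
    [1.4,1.9,0.1],
    [2.1,2.9,0.1],
    [2.7,3.9,0.1],
    [3.3,4.9,0.1],
    [3.9,5.9,0.1],
    [4.5,6.9,0.2],
    [5.0,8.0,0.2],
    [5.5,9.0,0.2],
    [6.0,10.1,0.3]
  ],
  "dr": [
    [0,0,0],
    [0,0,0],
    [0,0,0],
    [0,0,0],
    [0,0,0],
    [0,0,0],
    [0,0,0],
    [0,0,0],
    [0,0,0],
    [0,0,0]
  ]
}}

```text
time: 18.0
position: [0.4993, 0.0047, 0.1722]
tool_rot: [-1.867, -2.525, 0.009]
ft_force: [-8.0, -5.2, 5.3]
grip_width: 0.224
grip_force: 25.0
```

```bash
python3 st.py 1
```

```text
t 18.0 p [-21.2475  39.9043] z 0.17222713240828302 R 45.20848262709204 th 118.03358129728117 resist 9.32536144857106 rad 1.9514180153907545 Fz 5.255120568091861 w 19.50482434020176 25.023655705153942 q [-0.5272  0.0436  0.4771  1.9181 -0.0181  1.1897  0.2537]
```

Resistance has risen to 9.3 N, so contact may be starting. I'll take smaller steps.

{"api": "send_rows", "payload": {
  "xyz": [
    [0.2,0.4,0.0],
    [0.3,0.8,0.0],
    [0.5,1.2,0.0],
    [0.6,1.6,0.0],
    [0.8,2.0,0.0],
    [0.9,2.4,0.0],
    [1.1,2.8,0.0],
    [1.2,3.1,0.0],
    [1.3,3.5,0.1],
    [1.4,3.9,0.1]
  ],
  "dr": [
    [0,0,0],
    [0,0,0],
    [0,0,0],
    [0,0,0],
    [0,0,0],
    [0,0,0],
    [0,0,0],
    [0,0,0],
    [0,0,0],
    [0,0,0]
  ]
}}

```text
time: 18.83
position: [0.5021, 0.0073, 0.1721]
tool_rot: [-1.866, -2.524, 0.01]
ft_force: [-8.7, -6.3, 7.0]
grip_width: 0.222
grip_force: 25.0
```

```bash
python3 st.py 1
```

```text
t 18.8333 p [-17.8009  41.4842] z 0.1720769492667612 R 45.14208136297452 th 113.22422861801817 resist 10.687198278925486 rad 0.8008626790723001 Fz 6.9948429777571635 w 19.343736740342315 25.03434479702264 q [-0.5285  0.0516  0.4759  1.911  -0.0221  1.1908  0.2526]
```

Resistance is rising steadily, about 3 N above the running value. Next is a 3° step.

{"api": "send_rows", "payload": {
  "xyz": [
    [0.1,0.3,0.0],
    [0.2,0.5,0.0],
    [0.2,0.8,0.0],
    [0.3,1.0,0.0],
    [0.4,1.2,0.0],
    [0.4,1.4,0.0],
    [0.5,1.7,0.0],
    [0.5,1.9,0.0],
    [0.6,2.1,0.0],
    [0.7,2.3,0.0]
  ],
  "dr": [
    [0,0,0],
    [0,0,0],
    [0,0,0],
    [0,0,0],
    [0,0,0],
    [0,0,0],
    [0,0,0],
    [0,0,0],
    [0,0,0],
    [0,0,0]
  ]
}}

```text
time: 19.67
position: [0.5038, 0.0086, 0.172]
tool_rot: [-1.866, -2.523, 0.01]
ft_force: [-9.6, -5.4, 6.8]
grip_width: 0.22
grip_force: 25.0
```

```bash
python3 st.py 1; python3 st.py 5
```

```text
t 19.6667 p [-15.7802  42.3021] z 0.17198411195230337 R 45.149518030009965 th 110.45727095872925 resist 10.895360338571887 rad 1.610809717581879 Fz 6.781879645303129 w 19.096715204771566 25.040787057951093 q [-0.5292  0.0563  0.4753  1.9068 -0.0245  1.1915  0.2522]
t 19.8667 p [-15.7686  42.2861] z 0.1719834519302748 R 45.130502644993626 th 110.45068317404659 resist 10.982885658465241 rad 1.266409967937263 Fz 6.860716756221241 w 19.318295680146345 25.04091781564057 q [-0.5291  0.0563  0.4753  1.9068 -0.0245  1.1915  0.2522]
```

Averaged over the hold, resistance is 11.0 N, about 3.4 N above the 7.6 N running value. That puts the clamp near 100 N, within the snug range. I relax the arm before opening.

{"api": "send_rows", "payload": {
  "xyz": [
    [-0.1,-0.3,-0.2],
    [-0.2,-0.6,-0.4],
    [-0.3,-0.9,-0.6],
    [-0.4,-1.2,-0.8],
    [-0.5,-1.5,-1.0],
    [-0.6,-1.8,-1.2],
    [-0.7,-2.1,-1.4],
    [-0.7,-2.3,-1.5],
    [-0.8,-2.5,-1.5],
    [-0.8,-2.5,-1.5]
  ],
  "dr": [
    [0,0,0],
    [0,0,0],
    [0,0,0],
    [0,0,0],
    [0,0,0],
    [0,0,0],
    [0,0,0],
    [0,0,0],
    [0,0,0],
    [0,0,0]
  ]
}}

```text
time: 20.7
position: [0.503, 0.0077, 0.1727]
tool_rot: [-1.867, -2.526, 0.007]
ft_force: [-3.3, -3.7, -2.5]
grip_width: 0.224
grip_force: 25.0
```

```bash
python3 st.py 3
```

```text
t 20.8 p [-16.8488  41.6074] z 0.1726400208500368 R 44.88939200029304 th 112.04530580831262 resist 4.765171271896629 rad -1.1284337424010382 Fz -2.0280580129381733 w 19.15186116317804 25.00876408070326 q [-0.5288  0.051   0.4755  1.9104 -0.022   1.1894  0.2521]
```

{"api": "send_rows", "payload": {
  "xyz": [
    [-0.3,-0.8,0],
    [-0.3,-0.8,0],
    [-0.3,-0.8,0],
    [-0.3,-0.8,0],
    [-0.3,-0.8,0],
    [-0.3,-0.8,0],
    [-0.3,-0.8,0],
    [-0.3,-0.8,0],
    [-0.3,-0.8,0],
    [-0.3,-0.8,0]
  ],
  "dr": [
    [0,0,0],
    [0,0,0],
    [0,0,0],
    [0,0,0],
    [0,0,0],
    [0,0,0],
    [0,0,0],
    [0,0,0],
    [0,0,0],
    [0,0,0]
  ],
  "jaw": 50
}}

```text
time: 21.63
position: [0.5036, 0.0093, 0.1741]
tool_rot: [1.866, 2.528, 0.0]
ft_force: [-0.2, -1.0, 0.4]
grip_width: 0.571
grip_force: 0.0
```

```bash
python3 st.py 3
```

```text
t 21.7333 p [-15.7314  42.9489] z 0.17409884419438468 R 45.73926704300319 th 110.11683925084937 resist 0.1305242990816083 rad 0.1120497220941691 Fz 0.45894408368836953 w 49.87561201989909 0.0 q [-0.5293  0.0483  0.4742  1.9098 -0.0238  1.1888  0.2524]
```

{"api": "send_rows", "payload": {
  "xyz": [
    [0,0,-5],
    [0,0,-15],
    [0,0,-30],
    [0,0,-45],
    [0,0,-60],
    [0,0,-75],
    [20,0,-85],
    [50,0,-90],
    [80,0,-90],
    [110,0,-90]
  ],
  "dr": [
    [0,0,0],
    [0,0,0],
    [0,0,0],
    [0,0,0],
    [0,0,0],
    [0,0,0],
    [0,0,0],
    [0,0,0],
    [0,0,0],
    [0,0,0]
  ]
}}

```text
time: 22.57
position: [0.4713, 0.1154, 0.2659]
tool_rot: [1.866, 2.526, 0.004]
ft_force: [0.3, -0.4, 0.3]
grip_width: 0.576
grip_force: 0.0
```

{"api": "send_rows", "payload": {
  "xyz": [
    [30,0,0],
    [60,0,0],
    [90,0,0],
    [120,0,0],
    [150,0,0],
    [170,0,0],
    [180,0,0],
    [180,0,0],
    [180,0,0],
    [180,0,0]
  ],
  "dr": [
    [0,0,0],
    [0,0,0],
    [0,0,0],
    [0,0,0],
    [0,0,0],
    [0,0,0],
    [0,0,0],
    [0,0,0],
    [0,0,0],
    [0,0,0]
  ]
}}

```text
time: 23.4
position: [0.4192, 0.2845, 0.2644]
tool_rot: [1.869, 2.524, -0.0]
ft_force: [-0.1, 0.2, -0.2]
grip_width: 0.572
grip_force: 0.0
```

```bash
python3 - <<'E'
from h import *
im=get_image("top");im2=get_image("scene")
a=cv2.resize(im[140:280,165:325],(400,350),interpolation=cv2.INTER_CUBIC);b=cv2.resize(im2[165:275,215:341],(400,350),interpolation=cv2.INTER_CUBIC)
cv2.imwrite("pics/c5.png",np.hstack([a,b])[:,:,::-1])
E
```

```text
(no output)
```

View pics/c5.png

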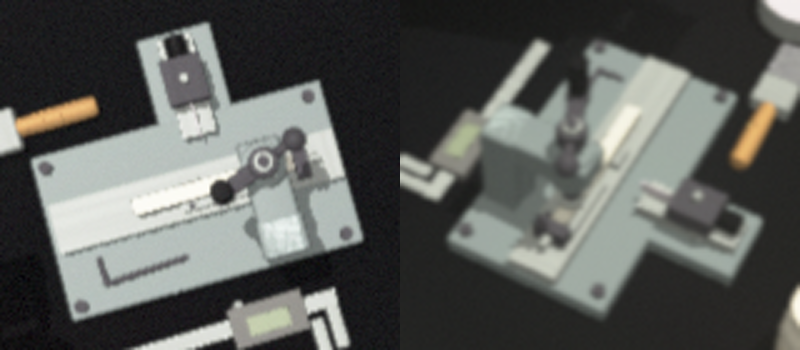

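The crop shows the bar still home, its tail at about (218,223). The crank is released and nothing else has moved.

```bash
python3 -c "
from bench import *
print(close_job())"
```

```text
the job is handed in; nothing more can be done
None
```

I pushed the bar home against the end stop, wound the clamp down onto it and snugged it to about 100 N (estimated from crank resistance), then let go of the crank and handed the job in at about 23 s; the hand-in gave no verdict.

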